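# One full turn of the recording turntable

### The job

The plaster fragment on the turntable is being recorded all round. Turn the disc slowly anticlockwise, seen from above: bring its finger cup round to the index post, then go on one whole turn more in the same direction, so that you stop with the cup in line with the index post for the second time. The fragment must ride along untouched in the middle of the disc, and the things around the turntable stay where they are.

Things in the scene. Friction and masses are not known exactly. Their poses are not given: they have to be found in the camera images.
- turntable: Fixed foot of the turntable, round, dark steel, 180 mm across and 22 mm high, under the disc. Origin: on the vertical turning axis at table height; its +x axis points at the index post.
- index_post (a point): Top of the index post: a fixed upright aluminium rod, 20 mm thick and 85 mm tall, that stands just outside the disc's rim on a flat aluminium arm of the foot, 160 mm from the turning axis.
- disc_center (a point): Centre of the disc's upper face, on the turning axis. The disc is white, 270 mm across and 14 mm thick, its upper face 51 mm above the table; short black ticks along its rim, none at the finger cup. It has no end stops, turns stiffly (1 to 3 N at the cup) and stays where it is left. The point's +x axis points at the finger cup.
- finger_cup (a point): Centre of the finger cup, at the height of the disc's upper face: an aluminium ring fixed upright on the disc near its rim, 64 mm outside and 56 mm inside diameter, 24 mm high, open on top, the disc's face as its floor. Its centre lies 100 mm from the turning axis. Made to push the disc round with a fingertip inside it.
- disc (a joint): Angle of the disc in rad, growing anticlockwise seen from above, counted on without wrapping. 0: the finger cup is in line with the index post. It starts between -1.8 and -0.4; after reaching the post (0) and one whole turn more it reads 6.28.
- fragment: Irregular beige plaster fragment, about 90 mm across and 24 mm thick, lying loose and flat near the middle of the disc. Origin: centre of its underside.
- jar: Glass jar with a white cap, 56 mm across, 85 mm tall, loose on the table beside the turntable. Origin: centre of its underside.
- beaker: White open plastic beaker, 68 mm across at the rim, 70 mm tall, loose on the table. Origin: centre of its underside.
- sherd_a: Grey-brown plaster fragment, about 70 mm across and 20 mm thick, loose on the table. Origin: centre of its underside.
- sherd_b: Beige plaster fragment, about 80 mm across and 22 mm thick, loose on the table. Origin: centre of its underside.
- brush: Wooden brush, 170 mm long, lying loose on the table. Origin: on its underside near its middle; x along the brush.
- scale_bar: White scale bar with black squares, 150 x 28 x 6 mm, lying loose on the table. Origin: centre of its underside; x along it.
Not all that is in view belongs to the job. Leave any pink look-alike of the fragment alone.

How it is judged:
By the outcome, as a careful person would: the job done as asked, in the order asked, and still so for the second after the job is handed in, with the robot touching nothing.
It also fails if it takes over 58 s, if anything falls off the work surface, if the arm or the gripper's body presses on something with over 40 N, if the wrist force passes 120 N, or if a joint passes its speed limit or range.

### The arm

A 6-joint arm with a two-finger parallel gripper is mounted at the origin on the work surface. World frame = base frame: x ahead of the robot, y to its left, z up, the work surface at z = 0. Lengths are in mm, angles in rad, forces in N, time in s.
With the tool pointing down it reaches from about 325 to 775 mm from the base axis. Payload 5.5 kg.
Tool frame: the origin (TCP) lies on the centre line of the jaws, within the pads' length; the fingertips stand 8 mm ahead of it and the grasp point (between the pads) lies 11 mm behind it (env.tcp_to_tips is the distance from the TCP to the fingertips, in mm); z points along the fingers, y is the line along which they close (so a half turn about z gives the same grasp; the last joint's range is limited). The gripper opens to 85 mm and grips with 20 to 120 N. Pads are 22 mm wide; open, the fingers measure 114 mm over their backs; the gripper's body (76 mm by 85 mm) begins 54 mm behind the grasp point. The pads swing forward as they close: fully open they stand 13 mm farther back than shut.
Start: joints at [-0.057, 0.091, 1.231, -0, 1.82, -0.057], TCP at [600.014, -0.003, 239.275] pointing down, gripper open.
Joint ranges: [-2.87, 2.87], [-0.86, 2.18], [0.17, 2.46], [-1.51, 4.65], [0.06, 2.69], [-2.65, 2.65]. Speed limits (rad/s): [2.57, 2.57, 3.01, 3.14, 3.14, 3.14].

### API

Orientations are given as a rotation vector (axis times angle).
In Python, from cell import readout, get_image, camera_params, env, find_in, pinpoint gives the robot as it stands.
- The arm moves only by the tool move_arm, never from a script. Its argument "rows" is a list of rows, each a list of 7 numbers: the shift along the tool's x, y, z in m, then the turn, a rotation vector about the tool's x, y, z in rad, then the finger opening in m, from 0 to 0.0854. In form: [[x, y, z, wx, wy, wz, hand], ...]. A call has 1 to 10 rows; each row shifts and turns the commanded pose from where the row before left it, along the tool's axes as they then stand; what a row does not reach is not made up. A row lasts 1/12 s, in which the tool goes at most 41.7 mm and 7.16 degrees, less where a joint would pass 70% of its speed; a pose out of reach is approached as far as the arm can. A call with a gripper value outside its range is refused whole. The fingers move at their own pace and stop on an object; "squeeze" is the grip in N (left out, the last holds). Time passes only in rows, so rows that do not move let the fingers close. It gives the time, the measured TCP pose, the force, the opening and the grip force at its end, in the units of the state.
- readout.get_obs(): the state, without advancing time (a new reading comes with each control period).
- get_image(name): name is "scene" or "side" or "wrist"; returns (picture, depth): 400x640x3 uint8, blue, green, red; 400x640 float32, mm along the optical axis (not along the pixel's ray), 0 where there is no reading.
- camera_params(name): a dict with "fx", "fy", "cx", "cy" (pixels), "rvec" (rotation vector, rad) and "tvec" (3), from world to camera coordinates, as OpenCV has them. Camera axes: x right, y down, z forward; pixel columns grow to the right and rows downward; lengths in mm; the calibration is good to about 2 mm. A picture is of the moment at which its call begins: read the wrist's pose just before it. camera_params takes no time and is no camera call; for the wrist camera it gives the pose at the moment of the call.
- env.job_done(): hands the job in; it is judged then, once.
Trained networks look in the newest picture that a camera, given by its name, has taken for a name from the list of things; names that differ only in an ending like _2 or _b are one class to them, and where a whole thing is asked for, a point or a joint stands for the part that bears it (a point fixed in the world has none). Each returns a list of dicts, best first, with "conf" (0 to 1); they miss things now and then, are a little off and sometimes report something else, mostly with a low value. They report only what shows in the picture. A call takes as long as a camera call. They do not tell look-alikes from the thing itself.
- find_in(name, camera): "centre" ([column, row] in pixels, amid what is visible of it).
- pinpoint(name, camera): "centre" ([column, row] in pixels: a listed point, or the origin of a listed thing).
The state is a dict: "clock": time; "joint_pos": joint angles; "joint_velocities": joint speeds; "joint_efforts": joint torques, N m; "tool_pos": TCP position; "orientation": TCP orientation; "contact_force": force on the tool from outside, world axes, zero at the start; "torque": the same for the moment, N m; "opening": finger opening in mm; "gripper_force": force on a finger pad.
Only numpy, scipy, OpenCV 4.12 (cv2) and the standard library are available. Lean on these libraries where they do the work, as an engineer would, in place of code of your own. Each camera call takes 0.05 s, during which the arm holds its last target. There are 200 camera calls.

## Working session

There is one attempt and no reset: what is moved stays moved. The work goes in short steps, Python scripts to look and compute and a tool call to move; the robot and the scene stay as the last step left them, time stands still between calls to the robot, and variables do not carry over. Pictures are saved under pics/ and viewed, at most 10 in all, crops included, and the job is handed in when it is done.

Besides the shell and the picture viewer there is one more tool, called after ">>>" as a command line: name --pt "numbers of a row" for each row, then --argument value for the rest. move_arm: Moves the arm, as the interface text tells. Its arguments: {"type":"object","properties":{"rows":{"type":"array","items":{"type":"array","items":{"type":"number"}}},"squeeze":{"type":"number"}},"required":["rows"]}

```bash
mkdir -p pics; ls
cat > h.py <<'E'
import numpy as np, cv2
from cell import readout, get_image, camera_params, env, find_in, pinpoint
def ray_z(cam, px, z):
    p=camera_params(cam); R=cv2.Rodrigues(np.array(p["rvec"],float))[0]; t=np.array(p["tvec"],float)
    d=R.T@np.array([(px[0]-p["cx"])/p["fx"],(px[1]-p["cy"])/p["fy"],1.]); c=-R.T@t
    return c+d*(z-c[2])/d[2]
E
python3 - <<'E'
from h import *
for c in ("scene","side"):
    im,d=get_image(c); cv2.imwrite(f"pics/{c}0.png",im)
    for n,z in (("disc_center",51),("finger_cup",51),("index_post",85),("fragment",51),("jar",0),("beaker",0)):
        for r in pinpoint(n,c)[:2]: print(c,n,round(r["conf"],2),np.round(r["centre"]),ray_z(c,r["centre"],z).round(1))
o=readout.get_obs(); print(o["clock"],o["tool_pos"],o["orientation"],o["contact_force"])
E
```

```text
pics
scene disc_center 0.67 [312. 223.] [573.6 -73.9  51. ]
scene finger_cup 0.81 [298. 253.] [ 620.4 -167.    51. ]
scene index_post 0.76 [346. 261.] [ 732.8 -125.3   85. ]
scene fragment 0.97 [168. 279.] [ 474.7 -426.9   51. ]
scene fragment 0.71 [200. 209.] [ 338.1 -245.1   51. ]
scene jar 0.72 [395. 235.] [720.3  87.2   0. ]
scene beaker 0.71 [234. 260.] [ 496.4 -266.6    0. ]
side disc_center 0.75 [326. 187.] [562.1 -70.7  51. ]
side finger_cup 0.88 [317. 160.] [ 617.8 -159.1   51. ]
side index_post 0.69 [276. 148.] [ 720.8 -130.2   85. ]
side index_post 0.61 [243. 227.] [675.3 144.   85. ]
side fragment 0.96 [323. 187.] [568.5 -67.9  51. ]
side fragment 0.73 [328. 326.] [432.1 282.4  51. ]
side jar 0.87 [244. 231.] [711.6  92.4   0. ]
side jar 0.36 [239. 194.] [782.9 -16.7   0. ]
side beaker 0.94 [370. 160.] [ 499.4 -269.8    0. ]
0.7 [ 6.00016443e+02 -1.02629301e-02  2.39313662e+02] [2.22141974e+00 2.22138447e+00 3.29681397e-05] [ 0.46758812 -0.12726258 -0.23762418]
```

View pics/scene0.png

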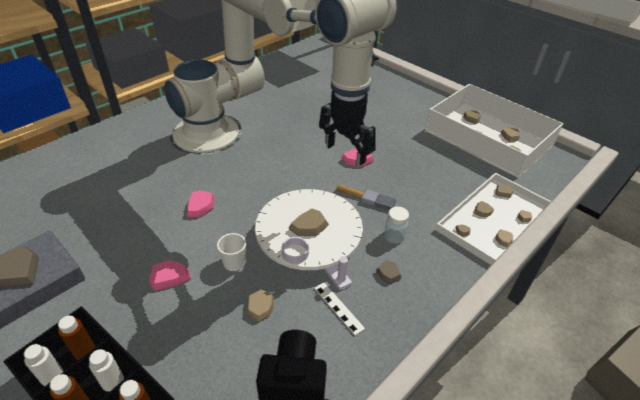

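View pics/side0.png

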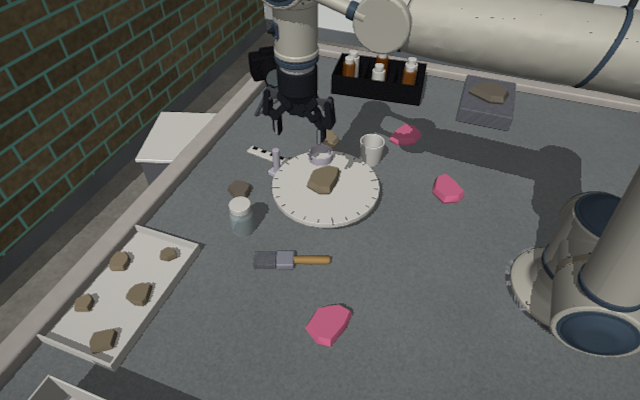

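The scene view has the disc centred near (312,226), the cup at (295,250), the post top at (344,260), and the fragment mid-disc. The side view agrees, with the cup at (320,155) and the post at (276,150). Next I'll refine the axis by fitting the disc rim and cup from the depth images.

```bash
cat >> h.py <<'E'
from scipy.optimize import least_squares
def cloud(cam):
    im,d=get_image(cam); p=camera_params(cam); R=cv2.Rodrigues(np.array(p["rvec"],float))[0]; t=np.array(p["tvec"],float)
    v,u=np.indices(d.shape); P=np.stack([(u-p["cx"])/p["fx"]*d,(v-p["cy"])/p["fy"]*d,d],-1)
    return im,np.where(d[...,None]>0,(P-t)@R,np.nan)
def circ(x,y,r,c0):
    # centre of a circle of known radius r through points
    return least_squares(lambda c:np.hypot(x-c[0],y-c[1])-r,c0,loss="soft_l1",f_scale=2).x
def survey(cam,c0=(567,-72)):
    im,W=cloud(cam); x,y,z=W[...,0],W[...,1],W[...,2]; rr=np.hypot(x-c0[0],y-c0[1])
    m=((z>42)&(z<60)&(rr<150)).astype(np.uint8)
    m=cv2.morphologyEx(m,cv2.MORPH_CLOSE,np.ones((9,9)))
    cs=max(cv2.findContours(m,cv2.RETR_EXTERNAL,cv2.CHAIN_APPROX_NONE)[0],key=cv2.contourArea)[:,0]
    pts=np.array([ray_z(cam,q,51) for q in cs])
    k=np.hypot(pts[:,0]-c0[0],pts[:,1]-c0[1]); pts=pts[(k>120)&(k<150)]
    c=circ(pts[:,0],pts[:,1],135,c0)
    rr=np.hypot(x-c[0],y-c[1])
    cup=(z>66)&(z<82)&(rr>62)&(rr<136); post=(z>76)&(z<95)&(rr>143)&(rr<178)
    fr=(z>60)&(z<85)&(rr<62)
    print(cam,"c",c.round(1),"n",len(pts),"discz",np.nanmedian(z[(rr>60)&(rr<125)&(z<60)]).round(1))
    if cup.sum()>20:
        cx,cy=x[cup],y[cup]; a=circ(cx,cy,30,(cx.mean(),cy.mean()))
        print(" cup",a.round(1),cup.sum(),"r",np.hypot(*(a-c)).round(1),"ang",np.degrees(np.arctan2(*(a-c)[::-1])).round(1))
    if post.sum():
        b=np.array([x[post].mean(),y[post].mean()]); print(" post",b.round(1),post.sum(),"r",np.hypot(*(b-c)).round(1),"ang",np.degrees(np.arctan2(*(b-c)[::-1])).round(1))
    if fr.sum(): print(" frag",x[fr].mean().round(1),y[fr].mean().round(1),"max r",rr[fr].max().round(1),"maxz",z[fr].max().round(1))
    return im
E
python3 - <<'E'
from h import *
print(env.tcp_to_tips)
for c in ("scene","side","wrist"): im=survey(c)
cv2.imwrite("pics/wrist0.png",im)
E
```

```text
8.0
scene c [573.3 -84.5] n 256 discz 49.6
 cup [ 616.5 -171.9] 197 r 97.5 ang -63.7
 post [ 725.9 -126.1] 64 r 158.2 ang -15.3
 frag 581.0 -91.0 max r 51.7 maxz 79.7
side c [566.8 -77.3] n 268 discz 51.8
 cup [ 613. -169.] 194 r 102.6 ang -63.3
 post [ 720.8 -120.2] 46 r 159.9 ang -15.6
 frag 570.5 -75.0 max r 55.6 maxz 79.6
wrist c [569.1 -81.8] n 660 discz 50.4
 cup [ 614.2 -169.8] 911 r 98.9 ang -62.9
 frag 575.6 -78.4 max r 53.7 maxz 76.7
```

View pics/wrist0.png

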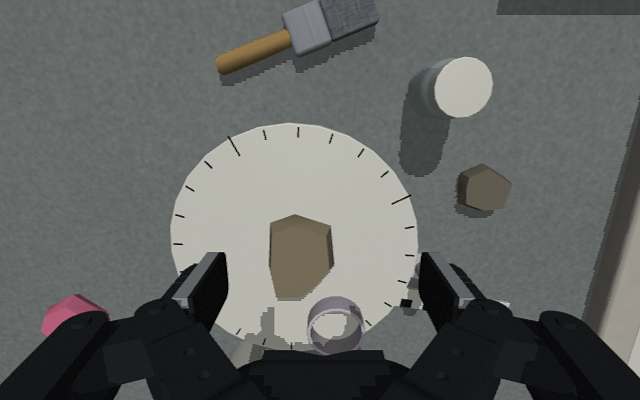

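The wrist view has the disc at about (295,235), the cup at (335,325), and the fragment clear of the cup at (300,255). Together the three cameras give:
- **Axis:** about (569,-81)
- **Cup:** about (614,-170), at -63.2°
- **Post:** -15.4°, so the disc reads about -0.83 rad

I'll move over the cup with the fingers shut.

>>> move_arm --pt "-0.017 0.0014 0 0 0 0 0" --pt "-0.017 0.0014 0 0 0 0 0" --pt "-0.017 0.0014 0 0 0 0 0" --pt "-0.017 0.0014 0 0 0 0 0" --pt "-0.017 0.0014 0 0 0 0 0" --pt "-0.017 0.0014 0 0 0 0 0" --pt "-0.017 0.0014 0 0 0 0 0" --pt "-0.017 0.0014 0 0 0 0 0" --pt "-0.017 0.0014 0 0 0 0 0" --pt "-0.017 0.0014 0 0 0 0 0" --squeeze 30

```text
clock: 1.68
tool_pos: [614.0, -170.9, 239.3]
orientation: [2.221, 2.222, 0.0]
contact_force: [-0.0, 0.3, 0.7]
opening: 0.0
gripper_force: 0.0
```

>>> move_arm --pt "0 0 0.02 0 0 0 0" --pt "0 0 0.02 0 0 0 0" --pt "0 0 0.02 0 0 0 0" --pt "0 0 0.02 0 0 0 0" --pt "0 0 0.02 0 0 0 0" --pt "0 0 0.02 0 0 0 0" --pt "0 0 0 0 0 0 0"

```text
clock: 2.27
tool_pos: [611.9, -169.6, 113.7]
orientation: [-2.216, -2.216, 0.006]
contact_force: [-0.9, -0.6, -0.6]
opening: -0.0
gripper_force: 0.0
```

Run:
```python
from h import *
o=readout.get_obs(); print(o["clock"],o["tool_pos"],o["opening"])
im=survey("wrist"); cv2.imwrite("pics/w1.png",im)
s=get_image("scene")[0]; cv2.imwrite("pics/s1.png",np.hstack([cv2.resize(s[150:310,220:400],None,fx=3,fy=3)]))
```

```text
2.2667 [ 611.88117843 -169.56423355  113.70290324] -0.016605320844558156
wrist c [569.3 -80.4] n 896 discz 52.8
 cup [ 615.2 -170.9] 2311 r 101.5 ang -63.1
 post [ 721.6 -124.4] 1576 r 158.5 ang -16.1
 frag 578.2 -85.7 max r 56.3 maxz 79.3
```

View pics/w1.png

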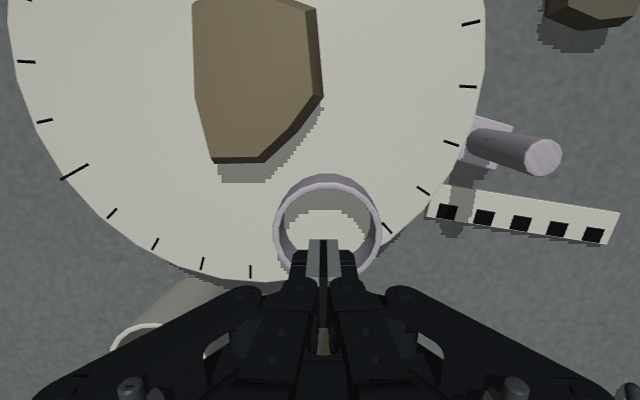

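View pics/s1.png

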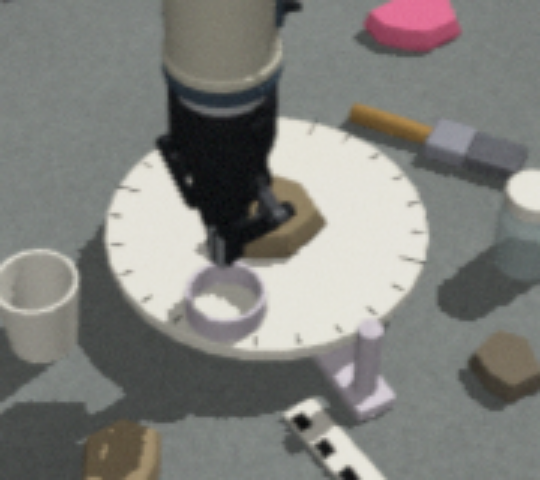

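The cup ring sits at about (327,230) in the wrist view, with the closed fingertips over it at (325,260) and nothing in the way. The scene crop agrees. I'll lower the fingers into the cup gently.

>>> move_arm --pt "0 0 0.007 0 0 0 0" --pt "0 0 0.007 0 0 0 0" --pt "0 0 0.007 0 0 0 0" --pt "0 0 0.007 0 0 0 0" --pt "0 0 0.006 0 0 0 0" --pt "0 0 0.006 0 0 0 0" --pt "0 0 0.005 0 0 0 0" --pt "0 0 0.004 0 0 0 0" --pt "0 0 0.002 0 0 0 0" --pt "0 0 0 0 0 0 0"

```text
clock: 3.2
tool_pos: [613.7, -169.9, 67.6]
orientation: [-2.221, -2.221, 0.001]
contact_force: [0.1, -0.3, -0.6]
opening: -0.2
gripper_force: 0.0
```

Run:
```python
from h import *
o=readout.get_obs(); print(o["clock"],o["tool_pos"],o["contact_force"])
# chord shifts per row (mm, tool x=world dy, tool y=world dx), 15 deg per 10 rows, r=100
for a in np.arange(-63,-63+375+46,15):
    A,B=np.radians([a,a+15]); print(a,((np.sin(B)-np.sin(A))*10).round(2),((np.cos(B)-np.cos(A))*10).round(2))
```

```text
3.2 [ 613.73501134 -169.9491964    67.56082211] [ 0.09643314 -0.28988952 -0.63291486]
-63 1.48 2.15
-48 1.99 1.7
-33 2.36 1.12
-18 2.57 0.48
-3 2.6 -0.2
12 2.46 -0.87
27 2.15 -1.48
42 1.7 -1.99
57 1.12 -2.36
72 0.48 -2.57
87 -0.2 -2.6
102 -0.87 -2.46
117 -1.48 -2.15
132 -1.99 -1.7
147 -2.36 -1.12
162 -2.57 -0.48
177 -2.6 0.2
192 -2.46 0.87
207 -2.15 1.48
222 -1.7 1.99
237 -1.12 2.36
252 -0.48 2.57
267 0.2 2.6
282 0.87 2.46
297 1.48 2.15
312 1.99 1.7
327 2.36 1.12
342 2.57 0.48
357 2.6 -0.2
```

>>> move_arm --pt "0.0015 0.0021 0 0 0 0 0" --pt "0.0015 0.0021 0 0 0 0 0" --pt "0.0015 0.0021 0 0 0 0 0" --pt "0.0015 0.0021 0 0 0 0 0" --pt "0.0015 0.0021 0 0 0 0 0" --pt "0.0015 0.0021 0 0 0 0 0" --pt "0.0015 0.0021 0 0 0 0 0" --pt "0.0015 0.0021 0 0 0 0 0" --pt "0.0015 0.0022 0 0 0 0 0" --pt "0.0015 0.0022 0 0 0 0 0"

```text
clock: 4.03
tool_pos: [635.3, -154.8, 68.1]
orientation: [-2.221, -2.221, 0.0]
contact_force: [-1.1, 0.3, 0.7]
opening: 0.1
gripper_force: 0.6
```

>>> move_arm --pt "0.002 0.0017 0 0 0 0 0" --pt "0.002 0.0017 0 0 0 0 0" --pt "0.002 0.0017 0 0 0 0 0" --pt "0.002 0.0017 0 0 0 0 0" --pt "0.002 0.0017 0 0 0 0 0" --pt "0.002 0.0017 0 0 0 0 0" --pt "0.002 0.0017 0 0 0 0 0" --pt "0.002 0.0017 0 0 0 0 0" --pt "0.002 0.0017 0 0 0 0 0" --pt "0.002 0.0017 0 0 0 0 0"

```text
clock: 4.87
tool_pos: [652.2, -134.8, 68.1]
orientation: [-2.221, -2.221, 0.0]
contact_force: [-3.4, 0.3, -0.7]
opening: -0.1
gripper_force: 1.3
```

Run:
```python
from h import *
o=readout.get_obs(); p=o["tool_pos"]; print(o["clock"],p,o["contact_force"]); v=p[:2]-np.array([569,-81]); print(np.hypot(*v),np.degrees(np.arctan2(v[1],v[0])))
im=survey("wrist"); cv2.imwrite("pics/w2.png",im)
```

```text
4.8667 [ 652.22133678 -134.77519225   68.11175027] [-3.3745059  0.3227815 -0.6714144]
99.08361215043156 -32.86936151962828
wrist c [567.7 -77.2] n 532 discz 50.4
 cup [ 644.9 -147.8] 3388 r 104.6 ang -42.5
 post [ 722.1 -122.8] 2144 r 161.0 ang -16.5
 frag 579.6 -78.9 max r 58.5 maxz 76.9
```

View pics/w2.png

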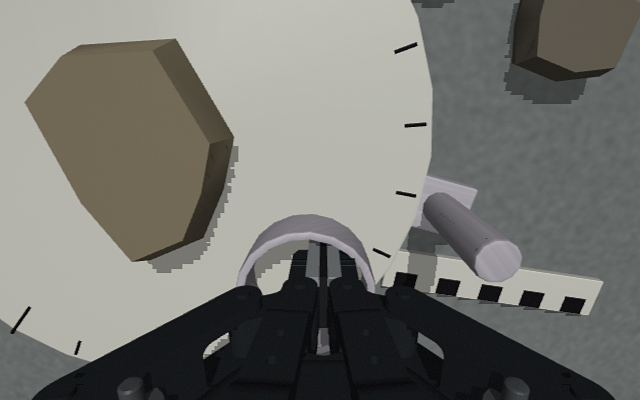

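The fingers are inside the cup and pushing, the cup lags them by about 9°, and the fragment is riding along. Before passing the post I'll check the knuckle clearance.

Run:
```python
from h import *
o=readout.get_obs(); p=o["tool_pos"]
im,W=cloud("wrist"); D=W-p
for a,b in ((15,30),(30,38),(38,46),(46,54),(54,64),(64,80)):
    m=(im.max(-1)<70)&(np.abs(D[...,0])>a)&(np.abs(D[...,0])<b)&(np.abs(D[...,1])<45)&(W[...,2]>80)
    print(a,b,m.sum(),W[...,2][m].min() if m.any() else None)
```

```text
15 30 8239 99.73534968774604
30 38 7623 105.78986581558671
38 46 7019 114.49878383002527
46 54 4261 124.46374708673538
54 64 1909 80.12240693608835
64 80 1 80.94948662980586
```

Every linkage part beyond 30 mm is above z = 105, so it clears the 85 mm post. I'll carry on.

>>> move_arm --pt "0.0024 0.0011 0 0 0 0 0" --pt "0.0024 0.0011 0 0 0 0 0" --pt "0.0024 0.0011 0 0 0 0 0" --pt "0.0024 0.0011 0 0 0 0 0" --pt "0.0024 0.0011 0 0 0 0 0" --pt "0.0024 0.0011 0 0 0 0 0" --pt "0.0023 0.0011 0 0 0 0 0" --pt "0.0023 0.0011 0 0 0 0 0" --pt "0.0023 0.0011 0 0 0 0 0" --pt "0.0023 0.0011 0 0 0 0 0"

```text
clock: 5.8
tool_pos: [663.0, -111.1, 68.1]
orientation: [-2.221, -2.221, 0.001]
contact_force: [-2.6, -1.0, 0.2]
opening: -0.0
gripper_force: 1.2
```

>>> move_arm --pt "0.0026 0.0005 0 0 0 0 0" --pt "0.0026 0.0005 0 0 0 0 0" --pt "0.0026 0.0005 0 0 0 0 0" --pt "0.0026 0.0005 0 0 0 0 0" --pt "0.0026 0.0005 0 0 0 0 0" --pt "0.0026 0.0005 0 0 0 0 0" --pt "0.0026 0.0005 0 0 0 0 0" --pt "0.0026 0.0005 0 0 0 0 0" --pt "0.0025 0.0005 0 0 0 0 0" --pt "0.0025 0.0005 0 0 0 0 0"

```text
clock: 6.63
tool_pos: [668.4, -85.4, 68.4]
orientation: [2.221, 2.221, 0.0]
contact_force: [-1.8, -1.7, -0.7]
opening: 0.3
gripper_force: 1.1
```

>>> move_arm --pt "0.0026 -0.0002 0 0 0 0 0" --pt "0.0026 -0.0002 0 0 0 0 0" --pt "0.0026 -0.0002 0 0 0 0 0" --pt "0.0026 -0.0002 0 0 0 0 0" --pt "0.0026 -0.0002 0 0 0 0 0" --pt "0.0026 -0.0002 0 0 0 0 0" --pt "0.0026 -0.0002 0 0 0 0 0" --pt "0.0026 -0.0002 0 0 0 0 0" --pt "0.0026 -0.0002 0 0 0 0 0" --pt "0.0026 -0.0002 0 0 0 0 0"

```text
clock: 7.47
tool_pos: [666.3, -59.3, 68.4]
orientation: [2.221, 2.221, 0.0]
contact_force: [-0.9, -1.4, 0.3]
opening: -0.3
gripper_force: 0.6
```

>>> move_arm --pt "0.0025 -0.0009 0 0 0 0 0" --pt "0.0025 -0.0009 0 0 0 0 0" --pt "0.0025 -0.0009 0 0 0 0 0" --pt "0.0025 -0.0009 0 0 0 0 0" --pt "0.0025 -0.0009 0 0 0 0 0" --pt "0.0025 -0.0009 0 0 0 0 0" --pt "0.0024 -0.0009 0 0 0 0 0" --pt "0.0024 -0.0009 0 0 0 0 0" --pt "0.0024 -0.0009 0 0 0 0 0" --pt "0.0024 -0.0009 0 0 0 0 0"

```text
clock: 8.3
tool_pos: [657.2, -34.8, 68.3]
orientation: [2.221, 2.221, 0.0]
contact_force: [-0.3, -1.9, 0.9]
opening: -0.2
gripper_force: 0.7
```

>>> move_arm --pt "0.0022 -0.0015 0 0 0 0 0" --pt "0.0022 -0.0015 0 0 0 0 0" --pt "0.0022 -0.0015 0 0 0 0 0" --pt "0.0022 -0.0015 0 0 0 0 0" --pt "0.0022 -0.0015 0 0 0 0 0" --pt "0.0021 -0.0015 0 0 0 0 0" --pt "0.0021 -0.0015 0 0 0 0 0" --pt "0.0021 -0.0015 0 0 0 0 0" --pt "0.0021 -0.0015 0 0 0 0 0" --pt "0.0021 -0.0015 0 0 0 0 0"

```text
clock: 9.13
tool_pos: [642.1, -13.3, 68.3]
orientation: [2.221, 2.221, 0.0]
contact_force: [0.7, -1.4, -0.0]
opening: -0.1
gripper_force: 0.6
```

>>> move_arm --pt "0.0017 -0.002 0 0 0 0 0" --pt "0.0017 -0.002 0 0 0 0 0" --pt "0.0017 -0.002 0 0 0 0 0" --pt "0.0017 -0.002 0 0 0 0 0" --pt "0.0017 -0.002 0 0 0 0 0" --pt "0.0017 -0.002 0 0 0 0 0" --pt "0.0017 -0.002 0 0 0 0 0" --pt "0.0017 -0.002 0 0 0 0 0" --pt "0.0017 -0.002 0 0 0 0 0" --pt "0.0017 -0.002 0 0 0 0 0"

```text
clock: 9.97
tool_pos: [622.0, 3.7, 68.3]
orientation: [2.221, 2.221, 0.0]
contact_force: [1.2, -1.0, 0.2]
opening: -0.3
gripper_force: 0.6
```

```bash
cat > st.py <<'E'
from h import *
o=readout.get_obs(); p=o["tool_pos"]; print(o["clock"],p,o["contact_force"]); v=p[:2]-np.array([569,-81]); print(np.hypot(*v),np.degrees(np.arctan2(v[1],v[0])))
survey("scene",(569,-81)); survey("side",(569,-81))
E
python3 st.py
```

```text
9.9667 [622.03375758   3.69186815  68.27861486] [ 1.17305542 -1.04795194  0.15993888]
99.92643280941422 57.94534275844783
scene c [573.5 -85.4] n 254 discz 49.6
 cup [637.3  -7. ] 183 r 101.1 ang 50.9
 post [ 726. -126.] 65 r 157.9 ang -14.9
 frag 577.0 -81.5 max r 51.6 maxz 80.7
side c [566.4 -77.1] n 239 discz 51.7
 cup [630.9  -3.6] 192 r 97.8 ang 48.8
 post [ 731.4 -119.9] 1 r 170.4 ang -14.5
 frag 558.2 -66.8 max r 53.9 maxz 80.4
```

The disc is following smoothly at about 8° lag, with forces under 2 N and the fragment riding in the middle. Continuing from 58° to 237°.

>>> move_arm --pt "0.0011 -0.0024 0 0 0 0 0" --pt "0.0011 -0.0024 0 0 0 0 0" --pt "0.0011 -0.0024 0 0 0 0 0" --pt "0.0011 -0.0024 0 0 0 0 0" --pt "0.0011 -0.0024 0 0 0 0 0" --pt "0.0011 -0.0024 0 0 0 0 0" --pt "0.0011 -0.0023 0 0 0 0 0" --pt "0.0011 -0.0023 0 0 0 0 0" --pt "0.0011 -0.0023 0 0 0 0 0" --pt "0.0011 -0.0023 0 0 0 0 0"

```text
clock: 10.9
tool_pos: [598.4, 14.5, 68.3]
orientation: [2.221, 2.221, -0.0]
contact_force: [0.3, -2.8, 0.5]
opening: 0.2
gripper_force: 1.5
```

>>> move_arm --pt "0.0005 -0.0026 0 0 0 0 0" --pt "0.0005 -0.0026 0 0 0 0 0" --pt "0.0005 -0.0026 0 0 0 0 0" --pt "0.0005 -0.0026 0 0 0 0 0" --pt "0.0005 -0.0026 0 0 0 0 0" --pt "0.0005 -0.0026 0 0 0 0 0" --pt "0.0005 -0.0026 0 0 0 0 0" --pt "0.0005 -0.0025 0 0 0 0 0" --pt "0.0005 -0.0025 0 0 0 0 0" --pt "0.0005 -0.0025 0 0 0 0 0"

```text
clock: 11.73
tool_pos: [572.7, 19.6, 68.3]
orientation: [2.221, 2.221, 0.0]
contact_force: [2.5, -2.5, 0.7]
opening: 0.1
gripper_force: 1.3
```

>>> move_arm --pt "-0.0002 -0.0026 0 0 0 0 0" --pt "-0.0002 -0.0026 0 0 0 0 0" --pt "-0.0002 -0.0026 0 0 0 0 0" --pt "-0.0002 -0.0026 0 0 0 0 0" --pt "-0.0002 -0.0026 0 0 0 0 0" --pt "-0.0002 -0.0026 0 0 0 0 0" --pt "-0.0002 -0.0026 0 0 0 0 0" --pt "-0.0002 -0.0026 0 0 0 0 0" --pt "-0.0002 -0.0026 0 0 0 0 0" --pt "-0.0002 -0.0026 0 0 0 0 0"

```text
clock: 12.57
tool_pos: [546.7, 17.5, 68.3]
orientation: [2.221, 2.221, 0.0]
contact_force: [2.5, -1.6, 0.1]
opening: 0.1
gripper_force: 1.1
```

>>> move_arm --pt "-0.0009 -0.0025 0 0 0 0 0" --pt "-0.0009 -0.0025 0 0 0 0 0" --pt "-0.0009 -0.0025 0 0 0 0 0" --pt "-0.0009 -0.0025 0 0 0 0 0" --pt "-0.0009 -0.0025 0 0 0 0 0" --pt "-0.0009 -0.0025 0 0 0 0 0" --pt "-0.0009 -0.0024 0 0 0 0 0" --pt "-0.0009 -0.0024 0 0 0 0 0" --pt "-0.0009 -0.0024 0 0 0 0 0" --pt "-0.0009 -0.0024 0 0 0 0 0"

```text
clock: 13.4
tool_pos: [522.1, 8.4, 68.3]
orientation: [-2.221, -2.221, -0.0]
contact_force: [1.0, 0.1, 0.0]
opening: 0.0
gripper_force: 0.6
```

>>> move_arm --pt "-0.0015 -0.0022 0 0 0 0 0" --pt "-0.0015 -0.0022 0 0 0 0 0" --pt "-0.0015 -0.0022 0 0 0 0 0" --pt "-0.0015 -0.0022 0 0 0 0 0" --pt "-0.0015 -0.0022 0 0 0 0 0" --pt "-0.0015 -0.0021 0 0 0 0 0" --pt "-0.0015 -0.0021 0 0 0 0 0" --pt "-0.0015 -0.0021 0 0 0 0 0" --pt "-0.0015 -0.0021 0 0 0 0 0" --pt "-0.0015 -0.0021 0 0 0 0 0"

```text
clock: 14.23
tool_pos: [500.8, -6.8, 68.5]
orientation: [2.221, 2.221, 0.0]
contact_force: [3.8, -0.8, -0.5]
opening: 0.2
gripper_force: 1.4
```

>>> move_arm --pt "-0.002 -0.0017 0 0 0 0 0" --pt "-0.002 -0.0017 0 0 0 0 0" --pt "-0.002 -0.0017 0 0 0 0 0" --pt "-0.002 -0.0017 0 0 0 0 0" --pt "-0.002 -0.0017 0 0 0 0 0" --pt "-0.002 -0.0017 0 0 0 0 0" --pt "-0.002 -0.0017 0 0 0 0 0" --pt "-0.002 -0.0017 0 0 0 0 0" --pt "-0.002 -0.0017 0 0 0 0 0" --pt "-0.002 -0.0017 0 0 0 0 0"

```text
clock: 15.07
tool_pos: [483.6, -26.6, 68.2]
orientation: [-2.221, -2.221, -0.0]
contact_force: [3.2, -0.1, -0.7]
opening: 0.3
gripper_force: 1.3
```

>>> move_arm --pt "-0.0024 -0.0011 0 0 0 0 0" --pt "-0.0024 -0.0011 0 0 0 0 0" --pt "-0.0024 -0.0011 0 0 0 0 0" --pt "-0.0024 -0.0011 0 0 0 0 0" --pt "-0.0024 -0.0011 0 0 0 0 0" --pt "-0.0024 -0.0011 0 0 0 0 0" --pt "-0.0023 -0.0011 0 0 0 0 0" --pt "-0.0023 -0.0011 0 0 0 0 0" --pt "-0.0023 -0.0011 0 0 0 0 0" --pt "-0.0023 -0.0011 0 0 0 0 0"

```text
clock: 15.9
tool_pos: [472.7, -50.3, 68.3]
orientation: [-2.221, -2.221, -0.0]
contact_force: [3.7, 1.2, -0.2]
opening: -0.0
gripper_force: 1.2
```

```bash
python3 st.py
```

```text
15.9 [472.68954734 -50.2676818   68.25128368] [ 3.68990446  1.20082349 -0.2227019 ]
101.09489934161402 162.30230438068608
scene c [573.7 -84.9] n 265 discz 49.6
 cup [481.5 -34.9] 156 r 104.9 ang 151.6
 post [ 726. -126.] 64 r 157.8 ang -15.1
 frag 570.0 -88.5 max r 54.9 maxz 78.8
side c [568.1 -77. ] n 254 discz 51.7
 cup [479.2 -34.6] 240 r 98.5 ang 154.5
 post [ 720.5 -120.9] 46 r 158.6 ang -16.1
 frag 559.8 -71.7 max r 50.0 maxz 80.0
```

>>> move_arm --pt "-0.0026 -0.0005 0 0 0 0 0" --pt "-0.0026 -0.0005 0 0 0 0 0" --pt "-0.0026 -0.0005 0 0 0 0 0" --pt "-0.0026 -0.0005 0 0 0 0 0" --pt "-0.0026 -0.0005 0 0 0 0 0" --pt "-0.0026 -0.0005 0 0 0 0 0" --pt "-0.0026 -0.0005 0 0 0 0 0" --pt "-0.0025 -0.0005 0 0 0 0 0" --pt "-0.0025 -0.0005 0 0 0 0 0" --pt "-0.0025 -0.0005 0 0 0 0 0"

```text
clock: 16.83
tool_pos: [468.1, -76.1, 68.5]
orientation: [2.221, 2.221, 0.001]
contact_force: [2.3, 0.3, -0.2]
opening: 0.2
gripper_force: 1.2
```

>>> move_arm --pt "-0.0026 0.0002 0 0 0 0 0" --pt "-0.0026 0.0002 0 0 0 0 0" --pt "-0.0026 0.0002 0 0 0 0 0" --pt "-0.0026 0.0002 0 0 0 0 0" --pt "-0.0026 0.0002 0 0 0 0 0" --pt "-0.0026 0.0002 0 0 0 0 0" --pt "-0.0026 0.0002 0 0 0 0 0" --pt "-0.0026 0.0002 0 0 0 0 0" --pt "-0.0026 0.0002 0 0 0 0 0" --pt "-0.0026 0.0002 0 0 0 0 0"

```text
clock: 17.67
tool_pos: [469.7, -102.1, 68.2]
orientation: [-2.221, -2.221, 0.0]
contact_force: [-0.0, 0.7, 0.2]
opening: -0.3
gripper_force: 0.6
```

>>> move_arm --pt "-0.0025 0.0009 0 0 0 0 0" --pt "-0.0025 0.0009 0 0 0 0 0" --pt "-0.0025 0.0009 0 0 0 0 0" --pt "-0.0025 0.0009 0 0 0 0 0" --pt "-0.0025 0.0009 0 0 0 0 0" --pt "-0.0025 0.0009 0 0 0 0 0" --pt "-0.0024 0.0009 0 0 0 0 0" --pt "-0.0024 0.0009 0 0 0 0 0" --pt "-0.0024 0.0009 0 0 0 0 0" --pt "-0.0024 0.0009 0 0 0 0 0"

```text
clock: 18.5
tool_pos: [478.9, -126.6, 68.3]
orientation: [-2.221, -2.221, 0.0]
contact_force: [-0.1, 1.6, 0.7]
opening: 0.1
gripper_force: 0.7
```

>>> move_arm --pt "-0.0022 0.0015 0 0 0 0 0" --pt "-0.0022 0.0015 0 0 0 0 0" --pt "-0.0022 0.0015 0 0 0 0 0" --pt "-0.0022 0.0015 0 0 0 0 0" --pt "-0.0022 0.0015 0 0 0 0 0" --pt "-0.0021 0.0015 0 0 0 0 0" --pt "-0.0021 0.0015 0 0 0 0 0" --pt "-0.0021 0.0015 0 0 0 0 0" --pt "-0.0021 0.0015 0 0 0 0 0" --pt "-0.0021 0.0015 0 0 0 0 0"

```text
clock: 19.33
tool_pos: [493.9, -148.1, 68.2]
orientation: [-2.221, -2.221, 0.0]
contact_force: [0.1, 1.3, -0.4]
opening: 0.2
gripper_force: 0.7
```

>>> move_arm --pt "-0.0017 0.002 0 0 0 0 0" --pt "-0.0017 0.002 0 0 0 0 0" --pt "-0.0017 0.002 0 0 0 0 0" --pt "-0.0017 0.002 0 0 0 0 0" --pt "-0.0017 0.002 0 0 0 0 0" --pt "-0.0017 0.002 0 0 0 0 0" --pt "-0.0017 0.002 0 0 0 0 0" --pt "-0.0017 0.002 0 0 0 0 0" --pt "-0.0017 0.002 0 0 0 0 0" --pt "-0.0017 0.002 0 0 0 0 0"

```text
clock: 20.17
tool_pos: [514.0, -165.1, 68.3]
orientation: [-2.221, -2.221, 0.0]
contact_force: [0.0, 1.6, -0.1]
opening: -0.0
gripper_force: 0.6
```

>>> move_arm --pt "-0.0011 0.0024 0 0 0 0 0" --pt "-0.0011 0.0024 0 0 0 0 0" --pt "-0.0011 0.0024 0 0 0 0 0" --pt "-0.0011 0.0024 0 0 0 0 0" --pt "-0.0011 0.0024 0 0 0 0 0" --pt "-0.0011 0.0024 0 0 0 0 0" --pt "-0.0011 0.0023 0 0 0 0 0" --pt "-0.0011 0.0023 0 0 0 0 0" --pt "-0.0011 0.0023 0 0 0 0 0" --pt "-0.0011 0.0023 0 0 0 0 0"

```text
clock: 21.0
tool_pos: [537.6, -176.0, 68.2]
orientation: [-2.221, -2.221, 0.0]
contact_force: [-1.7, 0.9, 0.1]
opening: -0.1
gripper_force: 0.6
```

>>> move_arm --pt "-0.0005 0.0026 0 0 0 0 0" --pt "-0.0005 0.0026 0 0 0 0 0" --pt "-0.0005 0.0026 0 0 0 0 0" --pt "-0.0005 0.0026 0 0 0 0 0" --pt "-0.0005 0.0026 0 0 0 0 0" --pt "-0.0005 0.0026 0 0 0 0 0" --pt "-0.0005 0.0026 0 0 0 0 0" --pt "-0.0005 0.0025 0 0 0 0 0" --pt "-0.0005 0.0025 0 0 0 0 0" --pt "-0.0005 0.0025 0 0 0 0 0"

```text
clock: 21.83
tool_pos: [563.3, -181.0, 68.2]
orientation: [-2.221, -2.221, 0.0]
contact_force: [-1.8, 1.7, 0.6]
opening: -0.0
gripper_force: 0.7
```

```bash
python3 st.py
```

```text
21.8333 [ 563.32561833 -180.96606122   68.22564359] [-1.77461385  1.65966753  0.64579754]
100.1269793969095 -93.24879872827609
scene c [573.4 -84.9] n 248 discz 49.5
 cup [ 551.  -179.6] 170 r 97.3 ang -103.3
 post [ 726.  -126.2] 64 r 158.1 ang -15.1
 frag 579.8 -89.9 max r 47.2 maxz 77.7
side c [567.4 -77.4] n 265 discz 51.8
 cup [ 547.7 -178.5] 194 r 103.1 ang -101.0
 post [ 720.8 -120. ] 45 r 159.2 ang -15.5
 frag 567.9 -78.7 max r 54.9 maxz 79.6
```

>>> move_arm --pt "0.0002 0.0026 0 0 0 0 0" --pt "0.0002 0.0026 0 0 0 0 0" --pt "0.0002 0.0026 0 0 0 0 0" --pt "0.0002 0.0026 0 0 0 0 0" --pt "0.0002 0.0026 0 0 0 0 0" --pt "0.0002 0.0026 0 0 0 0 0" --pt "0.0002 0.0026 0 0 0 0 0" --pt "0.0002 0.0026 0 0 0 0 0" --pt "0.0002 0.0026 0 0 0 0 0" --pt "0.0002 0.0026 0 0 0 0 0"

```text
clock: 22.77
tool_pos: [589.4, -178.9, 68.2]
orientation: [-2.221, -2.221, 0.0]
contact_force: [-1.6, -0.1, -0.1]
opening: -0.2
gripper_force: 0.6
```

>>> move_arm --pt "0.0009 0.0025 0 0 0 0 0" --pt "0.0009 0.0025 0 0 0 0 0" --pt "0.0009 0.0025 0 0 0 0 0" --pt "0.0009 0.0025 0 0 0 0 0" --pt "0.0009 0.0025 0 0 0 0 0" --pt "0.0009 0.0025 0 0 0 0 0" --pt "0.0009 0.0024 0 0 0 0 0" --pt "0.0009 0.0024 0 0 0 0 0" --pt "0.0009 0.0024 0 0 0 0 0" --pt "0.0009 0.0024 0 0 0 0 0"

```text
clock: 23.6
tool_pos: [614.0, -169.9, 68.3]
orientation: [2.221, 2.221, -0.0]
contact_force: [-1.1, -0.3, 0.3]
opening: -0.1
gripper_force: 0.6
```

>>> move_arm --pt "0.0015 0.0022 0 0 0 0 0" --pt "0.0015 0.0022 0 0 0 0 0" --pt "0.0015 0.0022 0 0 0 0 0" --pt "0.0015 0.0022 0 0 0 0 0" --pt "0.0015 0.0022 0 0 0 0 0" --pt "0.0015 0.0021 0 0 0 0 0" --pt "0.0015 0.0021 0 0 0 0 0" --pt "0.0015 0.0021 0 0 0 0 0" --pt "0.0015 0.0021 0 0 0 0 0" --pt "0.0015 0.0021 0 0 0 0 0"

```text
clock: 24.43
tool_pos: [635.4, -154.8, 68.3]
orientation: [2.221, 2.221, -0.0]
contact_force: [-1.7, -0.3, -0.2]
opening: 0.2
gripper_force: 0.6
```

>>> move_arm --pt "0.002 0.0017 0 0 0 0 0" --pt "0.002 0.0017 0 0 0 0 0" --pt "0.002 0.0017 0 0 0 0 0" --pt "0.002 0.0017 0 0 0 0 0" --pt "0.002 0.0017 0 0 0 0 0" --pt "0.002 0.0017 0 0 0 0 0" --pt "0.002 0.0017 0 0 0 0 0" --pt "0.002 0.0017 0 0 0 0 0" --pt "0.002 0.0017 0 0 0 0 0" --pt "0.002 0.0017 0 0 0 0 0"

```text
clock: 25.27
tool_pos: [652.2, -134.6, 68.1]
orientation: [-2.221, -2.221, 0.001]
contact_force: [-3.3, -0.5, 0.1]
opening: 0.1
gripper_force: 1.3
```

>>> move_arm --pt "0.0024 0.0011 0 0 0 0 0" --pt "0.0024 0.0011 0 0 0 0 0" --pt "0.0024 0.0011 0 0 0 0 0" --pt "0.0024 0.0011 0 0 0 0 0" --pt "0.0024 0.0011 0 0 0 0 0" --pt "0.0024 0.0011 0 0 0 0 0" --pt "0.0 0.0 0 0 0 0 0" --pt "0 0 0 0 0 0 0"

```text
clock: 25.93
tool_pos: [659.6, -120.3, 68.8]
orientation: [2.22, 2.221, 0.002]
contact_force: [0.4, 0.8, -0.5]
opening: 0.2
gripper_force: 0.0
```

```bash
python3 st.py
python3 - <<'E'
from h import *
im=survey("wrist",(569,-81)); cv2.imwrite("pics/w3.png",im)
E
```

```text
25.9333 [ 659.62940187 -120.32225053   68.78099051] [ 0.38402012  0.82591442 -0.49432556]
98.79234722463305 -23.455039263853713
scene c [573.5 -84.9] n 240 discz 49.5
 cup [ 655.9 -136.3] 221 r 97.1 ang -31.9
 post [ 725.9 -126. ] 64 r 157.9 ang -15.1
 frag 581.1 -110.8 max r 50.2 maxz 77.2
side c [566.7 -77.2] n 265 discz 51.8
 cup [ 653.6 -132.9] 161 r 103.3 ang -32.7
 post [ 720.5 -119.9] 48 r 159.7 ang -15.5
 frag 571.0 -70.1 max r 50.3 maxz 79.1
wrist c [566.1 -77.2] n 525 discz 50.3
 cup [ 654.1 -134.9] 3398 r 105.2 ang -33.2
 post [ 721.8 -122.9] 1963 r 162.2 ang -16.4
 frag 579.1 -78.0 max r 59.2 maxz 76.6
```

View pics/w3.png

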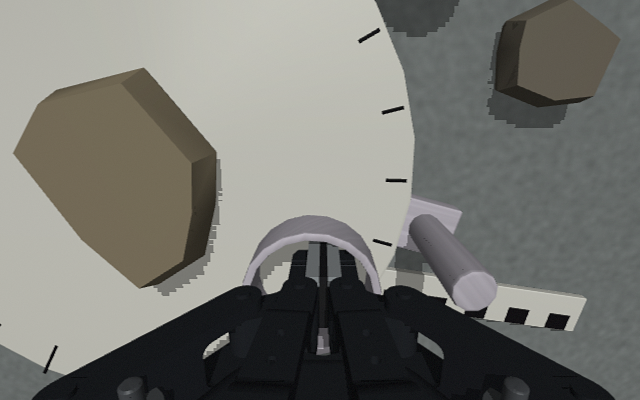

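The cup is at about -32.3° and the post at -15.4°, so 17° remain. I'll go 12° now, then measure and finish in small steps.

>>> move_arm --pt "0.0024 0.0008 0 0 0 0 0" --pt "0.0024 0.0008 0 0 0 0 0" --pt "0.0024 0.0008 0 0 0 0 0" --pt "0.0024 0.0008 0 0 0 0 0" --pt "0.0024 0.0008 0 0 0 0 0" --pt "0.0024 0.0008 0 0 0 0 0" --pt "0.0024 0.0007 0 0 0 0 0" --pt "0.0018 0.0006 0 0 0 0 0" --pt "0.0012 0.0003 0 0 0 0 0" --pt "0 0 0 0 0 0 0"

```text
clock: 26.92
tool_pos: [665.3, -100.2, 68.0]
orientation: [-2.221, -2.222, -0.0]
contact_force: [-0.2, -0.3, -0.3]
opening: 0.1
gripper_force: 0.3
```

```bash
python3 st.py
```

```text
26.9167 [ 665.32240726 -100.21599268   68.02472153] [-0.23463409 -0.2951884  -0.26893661]
98.22046891949789 -11.282196387893265
scene c [573.6 -85. ] n 249 discz 49.5
 cup [ 664.2 -118.9] 201 r 96.7 ang -20.5
 post [ 725.9 -126.1] 61 r 157.7 ang -15.1
 frag 580.7 -96.4 max r 49.7 maxz 79.9
side c [566.8 -77.4] n 262 discz 51.8
 cup [ 661.9 -115. ] 158 r 102.3 ang -21.6
 post [ 722.7 -117.9] 29 r 161.1 ang -14.6
 frag 570.2 -69.4 max r 49.8 maxz 79.9
```

>>> move_arm --pt "0.0012 0.0002 0 0 0 0 0" --pt "0.0014 0.0002 0 0 0 0 0" --pt "0.0014 0.0002 0 0 0 0 0" --pt "0.0014 0.0002 0 0 0 0 0" --pt "0.0012 0.0001 0 0 0 0 0" --pt "0.001 0.0001 0 0 0 0 0" --pt "0.0007 0.0001 0 0 0 0 0" --pt "0.0004 0 0 0 0 0 0" --pt "0 0 0 0 0 0 0" --pt "0 0 0 0 0 0 0"

```text
clock: 27.85
tool_pos: [666.4, -91.8, 68.3]
orientation: [2.221, 2.222, 0.001]
contact_force: [-0.3, -0.8, 0.2]
opening: -0.1
gripper_force: 0.1
```

```bash
python3 st.py; python3 st.py | grep -v "^\["
python3 - <<'E'
from h import *
for c in ("scene","side"):
    get_image(c); q={}
    for n,z in (("disc_center",51),("finger_cup",51),("index_post",85)):
        r=pinpoint(n,c)
        if r: q[n]=ray_z(c,r[0]["centre"],z)[:2]; print(c,n,q[n].round(1),round(r[0]["conf"],2))
E
```

```text
27.85 [666.42251945 -91.8240367   68.33557867] [-0.26434396 -0.83044543  0.24603092]
98.02197236894395 -6.339792241598343
scene c [573.5 -85.2] n 248 discz 49.4
 cup [ 667.  -111.8] 206 r 97.2 ang -15.9
 post [ 726.  -126.2] 62 r 157.9 ang -15.0
 frag 581.1 -91.4 max r 48.4 maxz 77.9
side c [566.8 -77.2] n 259 discz 51.8
 cup [ 664.2 -107.6] 155 r 102.1 ang -17.3
 post [ 723.2 -117. ] 13 r 161.4 ang -14.3
 frag 569.4 -69.3 max r 52.2 maxz 80.1
27.95 [666.41262015 -91.88668855  68.34408111] [-1.54444582 -0.92070715 -1.05996212]
98.01907238966301 -6.376829581848714
scene c [573.6 -85.1] n 243 discz 49.4
 cup [ 666.6 -111.5] 200 r 96.6 ang -15.8
 post [ 725.7 -125.9] 64 r 157.4 ang -15.0
 frag 581.2 -91.5 max r 49.8 maxz 77.9
side c [566.7 -77.2] n 262 discz 51.8
 cup [ 664.4 -107.3] 148 r 102.2 ang -17.1
 post [ 723.7 -117.2] 13 r 162.1 ang -14.3
 frag 569.6 -69.1 max r 51.0 maxz 79.9
scene disc_center [568.  -80.7] 0.63
scene finger_cup [ 668.3 -119.5] 0.69
scene index_post [ 728.3 -128.7] 0.87
side disc_center [560.  -75.3] 0.91
side finger_cup [ 663.8 -114.2] 0.7
side index_post [ 722.  -129.8] 0.79
```

The cup is within about 1° of the post, but the gripper hides part of it. I'll back off, rise, and measure with a clear view.

>>> move_arm --pt "-0.003 -0.0003 0 0 0 0 0" --pt "-0.003 -0.0003 0 0 0 0 0" --pt "-0.002 0 0 0 0 0 0" --pt "0 0 -0.005 0 0 0 0" --pt "0 0 -0.01 0 0 0 0" --pt "0 0 -0.018 0 0 0 0" --pt "0 0 -0.025 0 0 0 0" --pt "0 0 -0.025 0 0 0 0" --pt "0 0 -0.025 0 0 0 0" --pt "0 0 -0.025 0 0 0 0"

```text
clock: 29.28
tool_pos: [665.7, -99.9, 203.9]
orientation: [2.221, 2.221, 0.001]
contact_force: [0.3, -0.6, -0.4]
opening: -0.0
gripper_force: 0.0
```

>>> move_arm --pt "0 -0.01 -0.02 0 0 0 0" --pt "0 -0.015 -0.015 0 0 0 0" --pt "0 -0.015 -0.01 0 0 0 0" --pt "0 -0.01 -0.005 0 0 0 0" --pt "0 0 0 0 0 0 0" --pt "0 0 0 0 0 0 0" --pt "0 0 0 0 0 0 0" --pt "0 0 0 0 0 0 0"

```text
clock: 29.95
tool_pos: [616.0, -99.9, 250.2]
orientation: [-2.22, -2.221, 0.001]
contact_force: [0.5, -0.6, 0.5]
opening: 0.2
gripper_force: 0.0
```

```bash
python3 st.py
python3 - <<'E'
from h import *
im=survey("wrist",(569,-81)); cv2.imwrite("pics/w4.png",im)
for n,z in (("disc_center",51),("finger_cup",51),("index_post",85)):
    r=pinpoint(n,"wrist")
    if r: print(n,ray_z("wrist",r[0]["centre"],z)[:2].round(1),round(r[0]["conf"],2))
E
```

```text
29.95 [615.98030983 -99.90793635 250.24024703] [ 0.52797619 -0.60508665  0.49297384]
50.64246803263226 -21.92306568404921
scene c [573.5 -85.1] n 277 discz 49.6
 cup [ 667.5 -109.3] 204 r 97.1 ang -14.5
 post [ 725.7 -126. ] 63 r 157.6 ang -15.1
 frag 582.0 -85.7 max r 49.0 maxz 79.9
side c [567.  -77.3] n 275 discz 51.8
 cup [ 664.  -105.8] 202 r 101.2 ang -16.4
 post [ 720.5 -120.2] 47 r 159.4 ang -15.6
 frag 569.7 -69.1 max r 49.6 maxz 79.7
wrist c [569.  -82.8] n 722 discz 50.5
 cup [ 664.8 -108.2] 972 r 99.2 ang -14.9
 post [ 721.9 -123.7] 358 r 158.3 ang -15.0
 frag 575.9 -77.0 max r 52.7 maxz 76.9
finger_cup [ 667.2 -108.1] 0.88
index_post [ 720.8 -126.7] 0.85
```

View pics/w4.png

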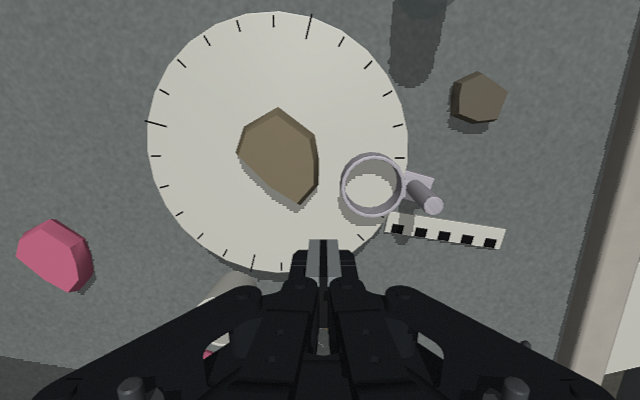

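The clear view shows the cup at (371,185) pointing straight at the post. The averaged cup and post angles agree to about 0.1°, and the fragment is still mid-disc. The gripper is clear, so I'll hand it in.

```bash
python3 -c "
from cell import env
print(env.job_done())"
```

```text
the job is handed in; nothing more can be done
None
```

The disc went anticlockwise past the index post and one whole turn more; it now stands with the cup in line with the post to within about 1° by the cameras. The fragment rode along untouched near the middle, and the job was handed in at about 30 s.

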